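# Refit the pull-off lever of the purge-line stop valve and open the valve

## Task

The lever of the stop valve on the bench has been pulled off. Take the longer lever, the one with the six-splined hole, hold it over the valve's stem so that it stands roughly crosswise to the pipe with its grip on the robot's side, feel for the splines by turning it a little towards the hose tail under light pressure, never forcing it, and let it down fully home on the shoulder. Then swing it round to the open stop, so that it lies along the pipe over the hose tail, and let go; leave the square-holed lever and the hex key where they lie.

Things in the scene. Friction and masses are not known exactly. Their poses are not given: they have to be found in the camera images.
- lever: steel valve lever, 0.3 kg, 140 mm from hub centre to end of its black grip, lying flat, hub down. Origin: centre of the hub's underside; x along the arm to the grip, z up. Hub 34 mm tall, 46 mm across, with two upright flats 38 mm apart facing +y and -y, 26 mm long: pinch it there, near the top. The arm leaves the hub at +x only
- hub_hole (a point): centre of the hole's mouth on the hub's underside (the lever's origin; axes as the lever's). The hole goes right through and has six internal splines: 19.8 mm across the ridges, 28.4 mm across the grooves; grooves 6.6 mm wide, one pointing along the lever's x
- lever_tip (a point): point in the lever's grip, 130 mm along the lever's x from its origin and 10.5 mm up. The arm is a bar 18 mm wide, 7 mm thick, its middle 10.5 mm above the underside; the grip sleeve (22 mm wide, 13 mm thick) covers it from 62 to 140 mm
- valve: stop valve fixed down on an aluminium plate 88 x 130 x 8 mm; origin under the plate's centre, z up. The pipe runs along y, axis 45 mm high; hose tail at -y, inlet with round gauge (centre 107 mm out, 53 mm wide, up to 124 mm high) at +y, ending 157 mm out; all else but the stem is below 83 mm. -x faces the robot. Until it is home, pushing the lever on the stem with over 30 N is forcing it
- seat (a point): centre of the shoulder (39 mm across) at the foot of the stem, on its axis, 82 mm above the worktop; axes as the valve's. The hub's underside rests here when the lever is fully home. The hub has about 0.9 mm side play on the stem and 3 degrees turning play each way
- stem_top (a point): top of the stem, 34 mm above the seat, axes as the valve's. From the seat up 24 mm the stem has six straight teeth 5.5 mm wide (18 mm across the root, 27 mm across the tips), then a plain nose 15 mm across, 10 mm tall. With the hub over the nose but splines not matched, the hub's underside rests on the tooth ends 24 mm above the seat; when matched it drops
- stem_mid (a point): point on the stem's axis half-way up its teeth (12 mm above the seat), axes as the valve's. The stem turns about z between stops, shut (0) to open (90 degrees, counter-clockwise from above), with 0.25 N m of friction. Fitted right, the lever points along the valve's -x when shut and -y when open. The stem stands 0 to 46 degrees open at the start; its angle is not measured: find it by feel
- hose_tail (a point): tip of the brass hose tail (outlet), 124 mm out at the valve's -y, 45 mm high, axes as the valve's. Open, the lever lies above it. Teeth repeat every 60 degrees: fit the lever on the one where it points as the valve stands, that is 0 to 46 degrees from the valve's -x towards this end
- square_lever: a similar but shorter lever (112 mm from hub centre to the end) with a square 16 mm hole, which does not fit; leave it. Origin and axes as the lever's; it lies flat
- hex_key: black hex key, 105 mm long, 31 mm wide over its short leg, 6 mm thick, lying flat on the worktop; leave it

How it is judged (in metres and radians):
On the way, in this order (a step that is already met when the one before it is completed fails the run):
1. the splined lever is fully home on the stem, pointing the way the valve stands (from crosswise on the robot's side to 52 degrees towards the hose tail) (horizontal distance between lever and seat below 0.003 m and z of lever in the frame of seat below 0.003 m and angle between lever's own z axis and vertical below 0.1 rad and x of lever_tip in the frame of valve below -0.078 m and y of lever_tip in the frame of valve between -0.104 and 0.02 m), for 0.2 s.
2. the lever, still home on the stem, has been swung to the open stop (z of lever in the frame of seat below 0.003 m and x of lever_tip in the frame of valve above -0.016 m and y of lever_tip in the frame of valve below -0.12 m), for 0.2 s.
At the end, for the whole second after the job is handed in: The splined lever is at rest on the stem, its underside within 3 mm of the shoulder and its hub centred within 3 mm, upright within about 6 degrees, and points along the pipe over the hose tail within about 7 degrees (all of step 2 and horizontal distance between lever and seat below 0.003 m and angle between lever's own z axis and vertical below 0.1 rad and x of lever_tip in the frame of valve below 0.016 m and linear speed of lever below 0.01 m/s); the robot touches nothing.
It fails at once if the lever is forced on: before it is home it is pushed against the stem or the valve with more than 30 N (contact force between lever and valve above 30 N and z of lever in the frame of seat above 0.004 m).
It fails at once if the square-holed lever or the hex key is moved by more than 30 mm (distance of any of square_lever, hex_key from where it was at the start of the episode above 0.03 m).
It also fails if it takes over 72 s, if anything falls off the work surface, if the arm or the gripper's body presses on something with over 40 N, if the wrist force passes 120 N, or if a joint passes its speed limit or range.

## Robot

A 6-joint arm with a two-finger parallel gripper is mounted at the origin on a cart in front of the work surface, level with it; the furniture and walls round the work are solid. World frame = base frame: x ahead of the robot, y to its left, z up, the work surface at z = 0. Lengths are in m, angles in degrees, forces in N, time in s.
With the tool pointing down it reaches from about 0.325 to 0.85 m from the base axis. Payload 15.5 kg.
Tool frame: the origin (TCP) lies midway between the tips of the shut fingers; the grasp point (between the pads) lies 19 mm behind it; z points along the fingers, y is the line along which they close (so a half turn about z gives the same grasp; the last joint's range is limited). The gripper opens to 91 mm and grips with 3 to 60 N. Pads are 32 mm wide; open, the fingers measure 118 mm over their backs; the gripper's body (76 mm by 178 mm) begins 60 mm behind the grasp point.
Start: joints at [57.955, 28.281, 77.091, -0, 74.628, -5.472], TCP at [0.28, 0.559, 0.214] pointing down, gripper open.
Joint ranges: [-166.48, 166.48], [-47.26, 123.95], [12.59, 153.08], [-70.14, 250.14], [6.76, 159.57], [-176.63, 176.63]. Speed limits (degrees/s): [108.29, 108.29, 147.25, 172.46, 172.46, 172.46].

## Interface

Orientations are given as a 3x3 rotation matrix whose columns are the frame's x, y, z axes.
In Python, from bench import ctrl gives the robot as it stands. The module is installed in compiled form; this text tells all that it offers. Calls block until the motion is done:
- ctrl.goto(position, orientation): joint-space move of the TCP to a pose.
- ctrl.move_l(position, vel=0.15, ori=None, contact_N=None): straight line of the TCP; ori=None keeps the orientation; vel is the mean speed in m/s. With contact_N (N) it stops when the force on the tool has changed by that much, and returns True; else False.
- ctrl.movej(angles): joint-space move.
- ctrl.command_gripper(opening): opening from 0.0 (shut) to 1.0 (fully open); the grip force is fixed at half the most; returns when the fingers have stopped.
- ctrl.sleep(seconds).
- ctrl.ik(position, orientation): joint angles nearest the present ones, or None.
- ctrl.read_camera(name): name is "scene" or "top" or "wrist"; returns the picture (384x512x3 uint8, blue, green, red); there is no depth.
- ctrl.camera_params(name): a dict with "fx", "fy", "cx", "cy" (pixels), "pose" (4x4, takes a point from camera to world coordinates); the wrist camera has in their place "T_tool_cam" (4x4, takes a point from camera to tool coordinates, whose origin is the TCP and whose axes are the flange's). Camera axes: x right, y up, looking along -z (the intrinsics and any distortion apply to the point x, -y, -z); pixel columns grow to the right and rows downward; lengths in m; the calibration is good to about 2 mm. A picture is of the moment at which its call begins: read the wrist's pose just before it. camera_params takes no time and is no camera call.
A pose or a line that the arm cannot do raises ctrl.MotionError and nothing moves.
- ctrl.sign_off(): hands the job in; it is judged then, once.
Readings, each from a call of its own:
- ctrl.current_t(): time.
- ctrl.current_q(): joint angles.
- ctrl.current_dq(): joint speeds.
- ctrl.current_effort(): joint torques, N m.
- ctrl.current_tool_pos(): TCP position.
- ctrl.current_eef_rot(): TCP orientation.
- ctrl.current_contact_force(): force on the tool from outside, world axes, zero at the start.
- ctrl.current_wrist_torque(): the same for the moment, N m.
- ctrl.current_grip_width(): opening from 0.0 (shut) to 1.0 (fully open).
- ctrl.current_grasp_force(): force on a finger pad.
Only numpy, scipy, OpenCV 4.12 (cv2) and the standard library are available. Lean on these libraries where they do the work, as an engineer would, in place of code of your own. Each camera call takes 0.05 s, during which the arm holds its last target. There are 200 camera calls.

## Working session

There is one attempt and no reset: what is moved stays moved. The work goes in short steps, each a Python script; the robot and the scene stay as the last script left them, time stands still between calls to the robot, and variables do not carry over. Pictures are saved under pics/ and viewed, at most 10 in all, crops included, and the job is handed in when it is done.

```bash
mkdir -p pics; ls; python3 - <<'E'
from bench import ctrl
import cv2, numpy as np
np.set_printoptions(precision=4,suppress=True)
for n in ("top","scene"):
    cv2.imwrite(f"pics/{n}0.png",ctrl.read_camera(n)); p=ctrl.camera_params(n); print(n,p)
print(ctrl.camera_params("wrist"), ctrl.current_t(), ctrl.current_eef_rot())
E
```

```text
pics
top {'fx': 441.04033366602584, 'fy': 441.04033366602584, 'cx': 257.08034181282545, 'cy': 185.56516112955265, 'pose': array([[ 0.1613,  0.9643, -0.2099,  0.3317],
       [-0.9869,  0.159 , -0.028 ,  0.009 ],
       [ 0.0064,  0.2117,  0.9773,  1.0905],
       [ 0.    ,  0.    ,  0.    ,  1.    ]])}
scene {'fx': 413.0017553947438, 'fy': 413.0017553947438, 'cx': 256.7628681518157, 'cy': 192.2798948312504, 'pose': array([[ 0.6611,  0.3455, -0.666 ,  0.0024],
       [-0.7503,  0.3077, -0.5851, -0.4682],
       [ 0.0028,  0.8865,  0.4626,  0.483 ],
       [ 0.    ,  0.    ,  0.    ,  1.    ]])}
{'fx': 303.31555158449925, 'fy': 303.31555158449925, 'cx': 260.8679768024435, 'cy': 191.67675605083963, 'T_tool_cam': array([[-0.0006,  0.9606,  0.2778,  0.0781],
       [ 1.    ,  0.0006, -0.    ,  0.0011],
       [-0.0002,  0.2778, -0.9606, -0.1712],
       [ 0.    ,  0.    ,  0.    ,  1.    ]])} 0.1 [[-0.8944  0.4474 -0.0006]
 [ 0.4474  0.8944 -0.0009]
 [ 0.0001 -0.0011 -1.    ]]
```

View pics/top0.png

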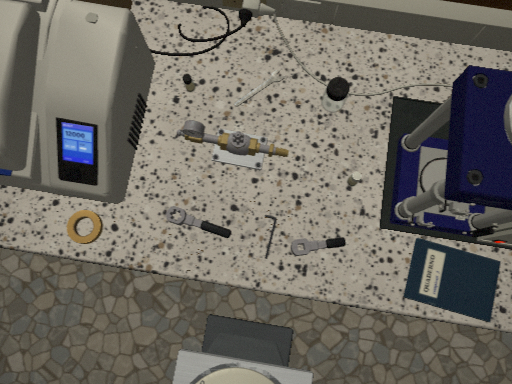

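View pics/scene0.png

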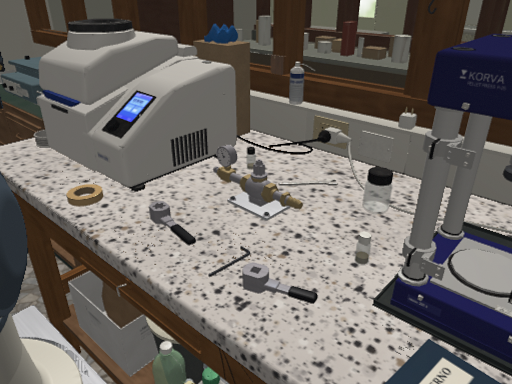

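The top view shows the longer lever with its hub at about (177,214) and grip end at (230,234). The square lever is at (298,247) and the hex key at (270,235). The valve stem is at (238,143), the hose tail tip at (287,152) and the gauge at (193,130). I'll get rough positions from these, then take wrist close-ups.

```bash
cat > h.py <<'E'
from bench import ctrl
import cv2, numpy as np
np.set_printoptions(precision=4,suppress=True)
def cam(n):
    p=ctrl.camera_params(n)
    if 'pose' in p: return p,p['pose']
    T=np.eye(4);T[:3,:3]=ctrl.current_eef_rot();T[:3,3]=ctrl.current_tool_pos()
    return p,T@p['T_tool_cam']
def ray(p,T,uv):
    d=T[:3,:3]@np.array([(uv[0]-p['cx'])/p['fx'],-(uv[1]-p['cy'])/p['fy'],-1.]); return T[:3,3],d
def onz(p,T,uv,z):
    o,d=ray(p,T,uv); return o+d*(z-o[2])/d[2]
def proj(p,T,X):
    c=np.linalg.inv(T)@np.append(X,1); return np.array([p['cx']-p['fx']*c[0]/c[2],p['cy']+p['fy']*c[1]/c[2]])
def R(yaw): # tool down, tool x at yaw (deg)
    a=np.radians(yaw);c,s=np.cos(a),np.sin(a)
    return np.array([[c,s,0],[s,-c,0],[0,0,-1.]])
def snap(name):
    p,T=cam("wrist"); im=ctrl.read_camera("wrist"); cv2.imwrite(f"pics/{name}.png",im); np.savez(f"pics/{name}.npz",T=T); return im,p,T
E
python3 - <<'E'
from h import *
p,T=cam("top")
for n,uv,z in [("hub",(177,214),.034),("tip",(230,234),.0105),("stem",(238,138),.116),("hose",(287,152),.045),("gauge",(193,126),.12),("sqhub",(298,247),.034),("pl1",(215,158),.008),("pl2",(261,167),.008),("key",(270,235),.003)]:
    print(n,onz(p,T,uv,z))
E
```

```text
hub [0.4579 0.2187 0.034 ]
tip [0.4333 0.0857 0.0105]
stem [0.645  0.0986 0.116 ]
hose [ 0.6519 -0.0202  0.045 ]
gauge [0.6554 0.2061 0.12  ]
sqhub [ 0.4268 -0.081   0.034 ]
pl1 [0.6176 0.1572 0.008 ]
pl2 [0.6134 0.038  0.008 ]
key [ 0.4475 -0.0114  0.003 ]
```

```bash
python3 - <<'E'
from h import *
for off in (0,180):
    for n,P,y in [("lev",(.458,.219,.05),-100),("stem0",(.645,.099,.12),183),("stem46",(.645,.099,.12),229),("open",(.645,.099,.09),273)]:
        q=ctrl.ik(np.array(P),R(y+off)); print(off,n,y,q)
off=180
ctrl.goto(np.array([.455,.19,.17]),R(80)); snap("w1"); print(ctrl.current_t())
ctrl.goto(np.array([.63,.099,.24]),R(180)); snap("w2"); print(ctrl.current_t(),ctrl.current_q())
E
```

```text
0 lev -100 [  18.8135   32.4518  103.2757   -0.       44.2725 -151.1865]
0 stem0 183 [  3.4858  35.8701  78.7941  -0.      65.3358 -89.5142]
0 stem46 229 [   3.4858   35.8701   78.7941   -0.       65.3358 -135.5142]
0 open 273 None
180 lev -100 [ 18.8135  32.4518 103.2757  -0.      44.2725  28.8135]
180 stem0 183 [ 3.4858 35.8701 78.7941 -0.     65.3358 90.4858]
180 stem46 229 [ 3.4858 35.8701 78.7941 -0.     65.3358 44.4858]
180 open 273 [ 3.4858 37.8635 80.2439 -0.     61.8926  0.4858]
1.6667
3.4917 [  3.5962  28.0699  73.1872   0.0033  78.763  -86.3889]
```

View pics/w1.png

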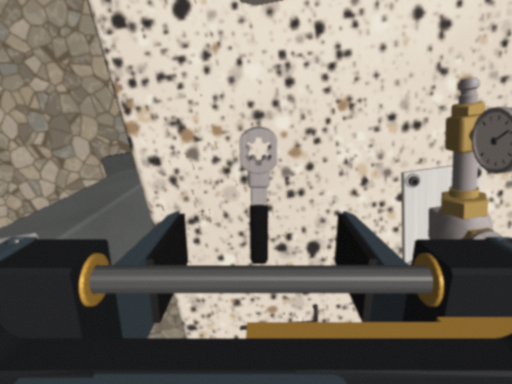

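View pics/w2.png

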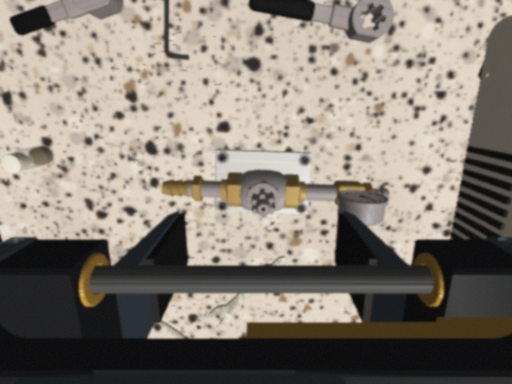

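w1 shows the splined lever with its hub at (259,149) and grip end at (259,262). w2 shows the stem at about (263,201), the hose tip at (163,187) and the gauge at (362,203). I'll enlarge both.

```bash
python3 - <<'E'
from h import *
a=cv2.imread("pics/w1.png")[115:190,220:300];b=cv2.imread("pics/w2.png")[160:235,223:303]
cv2.imwrite("pics/c1.png",np.hstack([cv2.resize(i,None,fx=5,fy=5,interpolation=cv2.INTER_CUBIC) for i in(a,b)]))
E
```

```text
(no output)
```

View pics/c1.png

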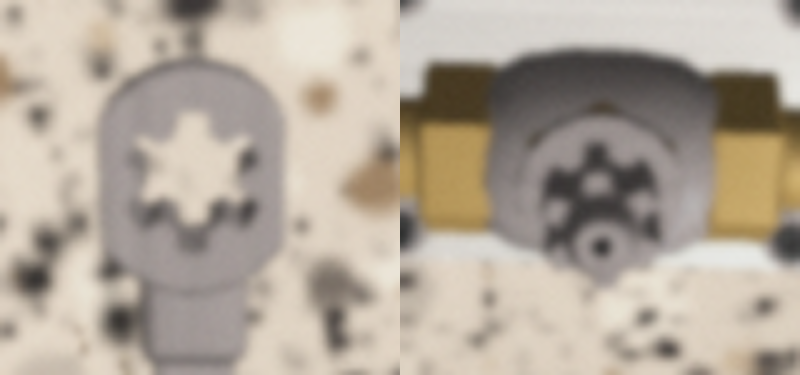

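Left crop: the six-splined hole is centred at about (192,178), and the flats run from x=98 to x=285. Right crop: the stem nose top is centred at about (601,246), and the teeth aren't clear enough to read. I'll look at the stem again with the tool turned half round, so the calibration bias cancels, and also from closer in.

```bash
python3 - <<'E'
from h import *
p,T=cam("wrist")
T2=np.load("pics/w2.npz")["T"];T1=np.load("pics/w1.npz")["T"]
print(onz(p,T2,(262.8,208.8),.116), onz(p,T1,(258,150),.034))
ctrl.goto(np.array([.66,.099,.24]),R(2)); im,p,T3=snap("w3"); 
print(proj(p,T3,np.array([.645,.099,.116])))
ctrl.move_l(np.array([.645,.099,.165])); im4,p,T4=snap("w4"); u=proj(p,T4,np.array([.645,.099,.116])); print(u)
a=im[170:245,220:300]
x,y=np.clip(u.astype(int),50,[460,330]); b=im4[y-47:y+47,x-50:x+50]; print(x-50,y-47)
cv2.imwrite("pics/c2.png",np.hstack([cv2.resize(i,(400,375),interpolation=cv2.INTER_CUBIC) for i in(a,b)]));print(ctrl.current_t())
E
```

```text
[0.6556 0.1021 0.116 ] [0.459  0.2254 0.034 ]
[261.1535 200.3468]
[261.8848 212.1501]
211 165
6.975
```

View pics/c2.png

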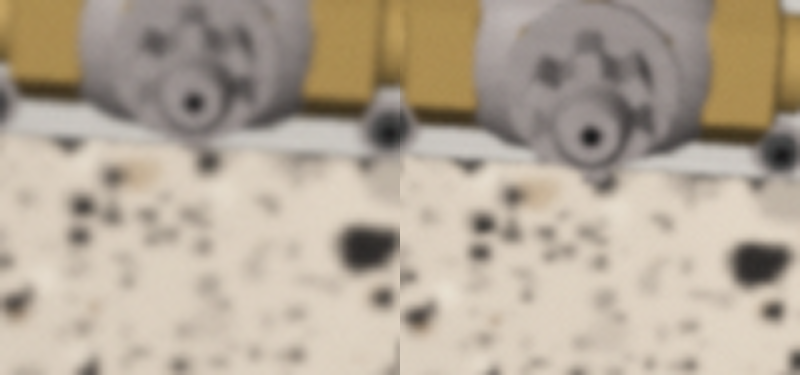

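c2: the nose-top dot is at w3 pixel (258.2,190.0) and w4 pixel (258.1,198.4). The dark tooth gaps in the w4 crop are at (587,40), (548,70), (625,62), (645,115) and (540,120).

```bash
python3 - <<'E'
from h import *
p,_=cam("wrist"); Ts=[np.load(f"pics/w{i}.npz")["T"] for i in (1,2,3,4)]
s2=onz(p,Ts[1],(262.8,208.8),.116);s3=onz(p,Ts[2],(258.2,190),.116);s4=onz(p,Ts[3],(258.1,198.4),.116)
print(s2,s3,s4)
for g in [(587,40),(548,70),(625,62),(645,115),(540,120)]:
    uv=((g[0]-400)/4+211-.4,g[1]/3.99+165-.4)
    d=onz(p,Ts[3],uv,.102)[:2]-s4[:2]; print(g,np.hypot(*d)*1e3,np.degrees(np.arctan2(d[1],d[0])))
# valve yaw: pipe edges; hose tip & fits via plate in w2
im=cv2.imread("pics/w2.png"); hsv=cv2.cvtColor(im,cv2.COLOR_BGR2HSV)
m=cv2.inRange(hsv,(10,90,60),(30,255,255)); m[240:]=0
n,l,st,c=cv2.connectedComponentsWithStats(m)
for i in range(1,n):
    if st[i,4]>60: print(st[i],c[i],onz(p,Ts[1],c[i],.05))
E
```

```text
[0.6556 0.1021 0.116 ] [0.6559 0.1024 0.116 ] [0.656  0.1023 0.116 ]
(587, 40) 15.399782856000245 4.530950144102589
(548, 70) 12.546104894298264 44.64317025210768
(625, 62) 12.870434472390956 -30.338378712352974
(645, 115) 10.982060876454316 -88.94893578398879
(540, 120) 10.323999350947384 98.85669277484936
[221 174  20  32 524] [231.4237 189.6126] [0.6537 0.0637 0.05  ]
[285 175  21  33 505] [294.0614 191.5564] [0.6563 0.1412 0.05  ]
[192 177  11  24 192] [196.4531 188.3802] [0.652  0.0206 0.05  ]
[162 181  26  15 323] [174.7647 187.7647] [ 0.6512 -0.0062  0.05  ]
[335 182  39  10 271] [352.2989 186.0738] [0.6493 0.2128 0.05  ]
```

The two half-turned views agree to 0.3 mm: the stem is at (0.656, 0.102), valve yaw is about -2°, and the stem stands about 30–40° open. Next I grasp the lever and check it in hand.

```bash
python3 - <<'E'
from h import *
p,_=cam("wrist"); T=np.load("pics/w1.npz")["T"]; im=cv2.imread("pics/w1.png")
m=(im.max(2)<45).astype(np.uint8); m[:200]=0;m[264:]=0;m[:,:235]=0;m[:,285:]=0
n,l,st,c=cv2.connectedComponentsWithStats(m); i=1+st[1:,4].argmax(); print(st[i],c[i])
pts=np.argwhere(l==i)[:,::-1].astype(float)
W=np.array([onz(p,T,q,.017)[:2] for q in pts])
hub=onz(p,T,(258,150.2),.034)[:2]; g=W.mean(0); d=g-hub; yaw=np.degrees(np.arctan2(d[1],d[0]))
vx,vy,*_=cv2.fitLine(W.astype(np.float32),cv2.DIST_L2,0,.01,.01).ravel()
print("hub",hub,"grip centre dist",np.hypot(*d),"yaw",yaw,"fit",np.degrees(np.arctan2(vy,vx)))
r=(W-hub)@(d/np.hypot(*d)); print("grip from/to",r.min(),r.max())
ty=yaw+180
ctrl.goto(np.array([*hub,.09]),R(ty)); ctrl.move_l(np.array([*hub,.011]),vel=.1)
ctrl.command_gripper(0.); print(ctrl.current_grip_width()*91,ctrl.current_grasp_force(),ctrl.current_tool_pos())
ctrl.move_l(np.array([*hub,.10]),vel=.1); print(ctrl.current_contact_force(),ctrl.current_wrist_torque(),ctrl.current_grip_width()*91)
im,p,T=snap("w5"); 
P=ctrl.current_tool_pos(); print("expect",proj(p,T,P+[0,0,.023]),ctrl.current_t())
E
```

```text
[251 206  17  57 879] [258.6359 233.3083]
hub [0.459  0.2252] grip centre dist 0.09929102010516631 yaw -99.75058792232271 fit 80.39022
grip from/to 0.06553439749472047 0.1360889758149116
40.011307194289834 30.00003218650818 [0.4589 0.2252 0.011 ]
[ 0.6981  0.0323 -2.5222] [-0.0192  0.0065 -0.0111] 39.473672837964905
expect [259.1742 256.8315] 10.8917
```

View pics/w5.png

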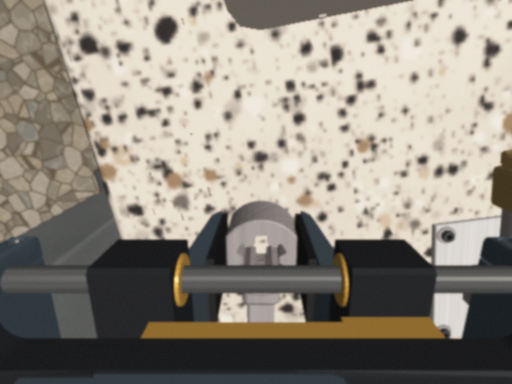

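w5: the hub sits between the pads at about (261,250), partly hidden by the bar. I'll enlarge it.

```bash
python3 - <<'E'
from h import *
im=cv2.imread("pics/w5.png")[190:330,200:325]
cv2.imwrite("pics/c3.png",cv2.resize(im,None,fx=4,fy=4,interpolation=cv2.INTER_CUBIC))
p,_=cam("wrist");T=np.load("pics/w5.npz")["T"];P=ctrl.current_tool_pos();Rt=ctrl.current_eef_rot()
for n,v in [("toprear",(.023,0,-.023)),("botrear",(.023,0,.011)),("hole rear groove top",(.0142,0,-.023)),("ridge",(.0099*.866,.0099*.5,-.023)),("bothole rear",(.0142,0,.011)),("bot front",(-.0142,0,.011)),("flat top",(0,.019,-.023))]:
    print(n,(proj(p,T,P+Rt@np.array(v))-[200,190])*4)
E
```

```text
toprear [236.5077 108.363 ]
botrear [237.834  30.867]
hole rear groove top [236.6471 170.6465]
ridge [273.7543 209.478 ]
bothole rear [237.9331  83.6098]
bot front [238.2365 245.0736]
flat top [376.9119 267.2231]
```

View pics/c3.png

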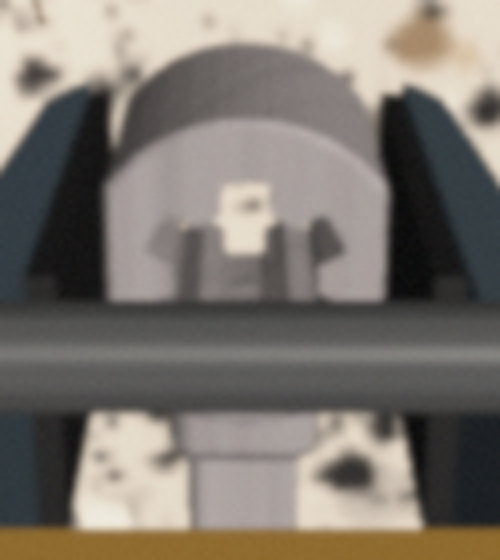

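In hand the hub is upright and about where expected, at most roughly 1 mm towards the grip. I'll go over the stem and lower it by feel.

```bash
cat >> h.py <<'E'
S=np.array([.6558,.1023]); VY=-2.
def tcp(a,z,dx=0,dy=0,off=-.0006):
    """tool pose for lever angle a (deg open), underside height z over seat, extra world shift"""
    r=R(a+VY); o=r@np.array([off,0,0]); return np.array([S[0]+dx-o[0],S[1]+dy-o[1],.082+z+.011]),r
def under(): return ctrl.current_tool_pos()[2]-.011-.082
E
python3 - <<'E'
from h import *
P=ctrl.current_tool_pos(); ctrl.move_l([P[0],P[1],.17],vel=.15)
pos,r=tcp(14,.06); ctrl.goto(pos,r); pos,r=tcp(14,.040); ctrl.move_l(pos,ori=r)
f0=ctrl.current_contact_force(); print(f0,ctrl.current_tool_pos()-pos)
pos,r=tcp(14,.018); hit=ctrl.move_l(pos,vel=.02,contact_N=5)
print(hit,under(),ctrl.current_contact_force()-f0,ctrl.current_wrist_torque(),ctrl.current_t())
E
```

```text
[-0.435   0.0692 -2.1303] [-0.0014  0.0009 -0.0005]
True 0.022333775915763757 [ 3.4513 -2.6674 -2.3093] [-0.454  -0.6574 -0.0421] 13.525
```

```bash
python3 - <<'E'
from h import *
ctrl.sleep(.4); pos,r=tcp(14,.0)
print(under(),ctrl.current_contact_force(),ctrl.current_wrist_torque(),ctrl.current_tool_pos()-pos, ctrl.current_eef_rot()-r)
E
```

```text
0.022223219973939626 [ 3.6198 -2.2457 -5.231 ] [-0.5847 -0.7627 -0.1258] [-0.0003 -0.0003  0.0222] [[ 0.     -0.0002 -0.0012]
 [-0.0002 -0.     -0.0004]
 [-0.0013  0.0001  0.    ]]
```

```bash
python3 - <<'E'
from h import *
def rd(s): ctrl.sleep(.25); print(s,round(under()*1e3,2),ctrl.current_contact_force(),ctrl.current_wrist_torque(),"%.2f"%ctrl.current_t())
for z in (.024,.026,.030,.037):
    pos,r=tcp(14,z); ctrl.move_l(pos,vel=.03,ori=r); rd(z)
print(ctrl.current_grip_width()*91)
E
```

```text
0.024 23.91 [-1.0822  0.0292 -2.262 ] [ 0.0349  0.1335 -0.0091] 14.43
0.026 25.96 [ 0.9255 -0.5006 -2.5254] [-0.0381  0.1488  0.04  ] 14.93
0.03 29.94 [-0.3225  0.5588 -3.2541] [ 0.0082  0.1559 -0.0096] 15.46
0.037 36.87 [-0.2541 -0.8387 -2.469 ] [-0.0815  0.1435  0.0296] 16.09
39.986038791654465
```

Contact came with about 4 N of side force, which says the hub should shift towards +x,-y. Next I run a compliant search: step down, follow side forces, and turn towards the hose tail while blocked.

```bash
cat > fit.py <<'E'
from h import *
import sys,json
def F(n=6):
    v=[]
    for _ in range(n): v.append(np.r_[ctrl.current_contact_force(),ctrl.current_wrist_torque()]); ctrl.sleep(.015)
    return np.mean(v,0)
def search(a,z,dx,dy,amax,tmax,da=1.5,step=.0008):
    pos,r=tcp(a,.036,dx,dy); ctrl.move_l(pos,ori=r,vel=.05); f0=F(15); print("f0",f0)
    pos,r=tcp(a,.0265,dx,dy); ctrl.move_l(pos,ori=r,vel=.05)
    z=.0265
    while ctrl.current_t()<tmax and a<=amax and z>-.0005:
        zt=z-step; pos,r=tcp(a,zt,dx,dy); hit=ctrl.move_l(pos,ori=r,vel=.02,contact_N=8)
        f=F()-f0; lat=np.hypot(f[0],f[1]); zn=under()
        print("a%.1f z%.2f d(%.2f,%.2f) F(%.1f %.1f %.1f) Tz %.2f %s t%.1f"%(a,zn*1e3,dx*1e3,dy*1e3,*f[:3],f[5],hit,ctrl.current_t()))
        if max(abs(f[:3]))>18: z=zn+.0008; pos,r=tcp(a,z,dx,dy); ctrl.move_l(pos,ori=r,vel=.02); 
        if lat>1.5: dx+=6e-5*f[0]; dy+=6e-5*f[1]
        if zn<.018 and abs(f[5])>.08: a+=np.clip(8*f[5],-1,1)
        if f[2]>3.5 and zn>.018: a+=da; z=zn+.0002 # blocked on the tooth ends: turn
        elif f[2]>6: z=zn
        else: z=zt
    json.dump([a,z,dx,dy],open("st.json","w")); print("end",a,z,dx,dy,ctrl.current_t())
E
python3 - <<'E'
from fit import *
search(14,.026,.0005,-.0003,50,28)
E
```

```text
f0 [ 0.2634  0.1161 -2.7996 -0.0411  0.0962 -0.013 ]
a14.0 z25.82 d(0.50,-0.30) F(-0.5 -0.5 0.2) Tz 0.01 False t17.3
a14.0 z24.90 d(0.50,-0.30) F(-0.3 -0.3 -0.5) Tz -0.01 False t17.6
a14.0 z24.09 d(0.50,-0.30) F(-0.4 0.1 -0.1) Tz 0.04 False t18.0
a14.0 z23.37 d(0.50,-0.30) F(-0.5 0.3 1.7) Tz -0.01 False t18.3
a14.0 z22.31 d(0.50,-0.30) F(-0.1 -1.7 -0.7) Tz -0.04 False t18.7
a14.0 z21.68 d(0.49,-0.40) F(0.3 -2.5 1.2) Tz -0.05 False t19.0
a14.0 z20.96 d(0.51,-0.55) F(-0.7 -1.5 2.8) Tz -0.08 False t19.4
a14.0 z20.17 d(0.47,-0.64) F(-0.5 -1.0 4.6) Tz -0.11 False t19.7
a15.5 z19.96 d(0.47,-0.64) F(-2.0 -0.8 9.1) Tz -0.20 False t20.1
a17.0 z19.93 d(0.35,-0.69) F(-2.1 -0.1 11.0) Tz -0.21 False t20.4
a18.5 z19.96 d(0.22,-0.69) F(-1.7 0.3 10.8) Tz -0.22 False t20.8
a20.0 z19.93 d(0.12,-0.68) F(-1.2 0.1 10.0) Tz -0.25 False t21.1
a21.5 z19.93 d(0.12,-0.68) F(-1.3 0.2 10.6) Tz -0.23 False t21.5
a23.0 z19.97 d(0.12,-0.68) F(-1.1 0.6 10.5) Tz -0.23 False t21.8
a24.5 z19.95 d(0.12,-0.68) F(-1.5 0.8 10.2) Tz -0.23 False t22.2
a26.0 z19.96 d(0.04,-0.63) F(-1.2 0.6 10.6) Tz -0.20 False t22.5
a27.5 z1
[... 423 characters left out ...]
 9.6) Tz -0.23 False t25.0
a38.0 z19.98 d(-0.19,-0.41) F(-1.0 0.8 10.0) Tz -0.23 False t25.3
a39.5 z19.96 d(-0.19,-0.41) F(-1.1 0.9 10.3) Tz -0.22 False t25.7
a41.0 z19.97 d(-0.19,-0.41) F(-1.6 1.0 10.4) Tz -0.23 False t26.0
a42.5 z19.97 d(-0.28,-0.35) F(-0.7 1.1 10.0) Tz -0.21 False t26.4
a44.0 z19.96 d(-0.28,-0.35) F(-1.0 1.2 9.9) Tz -0.22 False t26.7
a45.5 z19.96 d(-0.34,-0.27) F(-0.7 1.0 9.8) Tz -0.21 False t27.1
a47.0 z19.98 d(-0.34,-0.27) F(-0.6 1.0 10.1) Tz -0.23 False t27.4
a48.5 z19.95 d(-0.34,-0.27) F(-1.0 1.1 9.9) Tz -0.23 False t27.8
a50.0 z19.95 d(-0.34,-0.27) F(-1.2 1.4 10.8) Tz -0.22 False t28.1
end 51.5 0.0201528355697616 -0.00041138689515223567 -0.0001879810449458354 28.1333
```

The steady -0.22 N m twist means the splines caught 4 mm deep and the stem is being dragged along. The hub is turned slightly too far, so I'll back off until the torque vanishes and go down following both torque and side force.

```bash
cat >> fit.py <<'E'
FREE=np.array([.26,.12,-2.8,-.04,.1,-.013])
def follow(tmax,step=.0008,fmax=14,kl=6e-5,ka=8):
    a,z,dx,dy=json.load(open("st.json")); z=min(z,under())
    while ctrl.current_t()<tmax and z>-.0008:
        f=F()-FREE; zn=under()
        print("a%.1f z%.2f d(%.2f,%.2f) F(%.1f %.1f %.1f) T(%.2f %.2f %.2f) t%.1f"%(a,zn*1e3,dx*1e3,dy*1e3,*f,ctrl.current_t()))
        if np.hypot(f[0],f[1])>.8: dx+=kl*f[0]; dy+=kl*f[1]
        if abs(f[5])>.04: a+=np.clip(ka*f[5],-1.5,1.5)
        if f[2]<5: z-=step
        elif f[2]>fmax: z+=.0004
        elif f[2]<9 and abs(f[5])<.08: z-=step/2
        pos,r=tcp(a,z,dx,dy); ctrl.move_l(pos,ori=r,vel=.02)
    json.dump([a,z,dx,dy],open("st.json","w")); print("end",a,z,dx,dy,ctrl.current_t())
E
python3 - <<'E'
from fit import *
follow(32)
E
```

```text
a51.5 z19.97 d(-0.41,-0.19) F(-1.5 1.5 10.2) T(0.27 0.19 -0.23) t28.2
a50.0 z20.09 d(-0.50,-0.10) F(1.7 0.8 5.0) T(0.18 -0.45 -0.18) t28.6
a48.5 z19.15 d(-0.40,-0.05) F(2.9 0.7 3.7) T(0.13 -0.65 -0.14) t28.9
a47.5 z18.22 d(-0.22,-0.01) F(3.3 0.2 1.8) T(0.08 -0.66 -0.05) t29.3
a47.1 z17.41 d(-0.02,0.00) F(2.5 -0.1 0.5) T(0.06 -0.51 -0.05) t29.6
a46.7 z16.60 d(0.13,-0.00) F(1.0 0.2 -0.8) T(0.06 -0.31 -0.03) t30.0
a46.7 z15.82 d(0.19,0.01) F(0.4 0.7 -0.1) T(0.06 -0.11 -0.00) t30.3
a46.7 z15.08 d(0.19,0.01) F(-0.2 0.5 0.2) T(0.11 -0.02 -0.02) t30.7
a46.7 z14.29 d(0.19,0.01) F(-0.9 0.4 0.1) T(0.11 0.04 -0.02) t31.0
a46.7 z13.50 d(0.13,0.03) F(-0.6 0.5 -0.2) T(0.10 0.04 -0.03) t31.4
a46.7 z12.75 d(0.13,0.03) F(-0.6 0.6 0.1) T(0.12 0.04 -0.03) t31.7
a46.7 z11.93 d(0.10,0.07) F(-0.4 0.3 0.0) T(0.07 -0.01 -0.01) t32.1
end 46.71761387469443 0.011152835569761606 9.774042266846999e-05 6.502671281249273e-05 32.3333
```

It is sliding down freely, so I continue to the shoulder.

```bash
python3 - <<'E'
from fit import *
follow(39,step=.0016)
E
```

```text
a46.7 z11.10 d(0.10,0.07) F(-0.1 0.4 0.6) T(0.07 0.00 -0.03) t32.4
a46.7 z9.35 d(0.10,0.07) F(0.2 0.1 -0.6) T(0.05 -0.10 -0.01) t32.8
a46.7 z7.81 d(0.10,0.07) F(0.2 0.1 -0.7) T(0.07 -0.11 -0.03) t33.1
a46.7 z6.23 d(0.10,0.07) F(0.3 0.5 -0.7) T(0.06 -0.11 -0.03) t33.5
a46.7 z4.60 d(0.10,0.07) F(0.1 0.4 -0.4) T(0.09 -0.09 -0.03) t33.8
a46.7 z3.01 d(0.10,0.07) F(0.3 0.3 -0.1) T(0.11 -0.11 -0.05) t34.2
a46.3 z1.37 d(0.10,0.07) F(0.4 0.2 -1.5) T(0.11 -0.16 -0.01) t34.5
a46.3 z0.02 d(0.10,0.07) F(-0.0 0.6 2.9) T(0.15 -0.03 -0.03) t34.9
end 46.31484486043252 -0.0016996165484922897 9.774042266846999e-05 6.502671281249273e-05 35.1333
```

```bash
python3 - <<'E'
from fit import *
a,z,dx,dy=json.load(open("st.json")); ctrl.sleep(.2); print(under(),F()-FREE)
z=-.0004; pos,r=tcp(a,z,dx,dy); ctrl.move_l(pos,ori=r,vel=.02); ctrl.sleep(.25); print(under(),F()-FREE)
while a<95 and ctrl.current_t()<55:
    a+=6 if a<80 else 1.5
    pos,r=tcp(a,z,dx,dy); ctrl.move_l(pos,ori=r,vel=.02)
    f=F()-FREE; print("a%.1f z%.2f F(%.1f %.1f %.1f) T(%.2f %.2f %.2f) t%.1f"%(a,under()*1e3,*f,ctrl.current_t()))
    if np.hypot(f[0],f[1])>1.5: dx+=6e-5*f[0]; dy+=6e-5*f[1]
    if abs(f[5])>.6: break
json.dump([a,z,dx,dy],open("st.json","w"))
E
```

```text
-0.00021145904053404552 [-6.0832  0.8587 22.321   0.2038  1.2217  0.0096]
-0.0001205665806346401 [-1.8786  1.223   9.5194  0.2562  0.3659 -0.0303]
a52.3 z-0.10 F(-2.4 1.8 10.2) T(0.36 0.50 -0.06) t36.4
a58.3 z-0.11 F(-2.3 2.0 10.5) T(0.33 0.48 -0.06) t36.8
a64.3 z-0.08 F(-2.6 1.6 10.3) T(0.28 0.49 -0.07) t37.1
a70.3 z-0.10 F(-2.3 1.3 10.4) T(0.27 0.46 -0.08) t37.5
a76.3 z-0.12 F(-2.2 1.0 10.1) T(0.22 0.48 -0.04) t37.8
a82.3 z-0.12 F(-2.6 1.2 10.6) T(0.17 0.48 -0.04) t38.2
a83.8 z-0.13 F(-2.0 1.0 10.0) T(0.12 0.37 -0.22) t38.5
a85.3 z-0.12 F(-1.9 0.4 10.3) T(0.05 0.31 -0.19) t38.9
a86.8 z-0.11 F(-1.3 0.3 9.5) T(0.06 0.24 -0.21) t39.2
a88.3 z-0.09 F(-1.6 0.4 9.9) T(0.03 0.30 -0.20) t39.6
a89.8 z-0.08 F(-1.4 0.4 9.5) T(0.04 0.23 -0.18) t39.9
a91.3 z-0.10 F(-1.5 0.2 9.5) T(0.04 0.26 -0.21) t40.3
a92.8 z-0.10 F(-1.6 0.3 9.8) T(0.02 0.30 -0.18) t40.6
a94.3 z-0.11 F(-1.5 0.0 9.9) T(-0.00 0.24 -0.20) t41.0
a95.8 z-0.09 F(-1.7 0.1 10.0) T(-0.02 0.28 -0.20) t41.3
```

No hard stop has been felt at 95.8°, so I check how the lever lies.

```bash
python3 - <<'E'
from h import *
s=ctrl.read_camera("scene"); t=ctrl.read_camera("top")
cv2.imwrite("pics/top9.png",t);cv2.imwrite("pics/scene9.png",s)
p,T=cam("top"); S3=np.array([*S,.093])
for a in (86,90,96,100):
    w=np.radians(a+178); print(a,proj(p,T,S3+.13*np.array([np.cos(w),np.sin(w),0]))-[210,105])
cv2.imwrite("pics/c4.png",np.hstack([cv2.resize(t[105:205,210:310],(400,400),interpolation=cv2.INTER_CUBIC),cv2.resize(s[130:230,210:310],(400,400),interpolation=cv2.INTER_CUBIC)]))
E
```

```text
86 [80.7114 45.526 ]
90 [81.5339 41.9336]
96 [82.2675 36.48  ]
100 [82.422  32.8271]
```

View pics/c4.png

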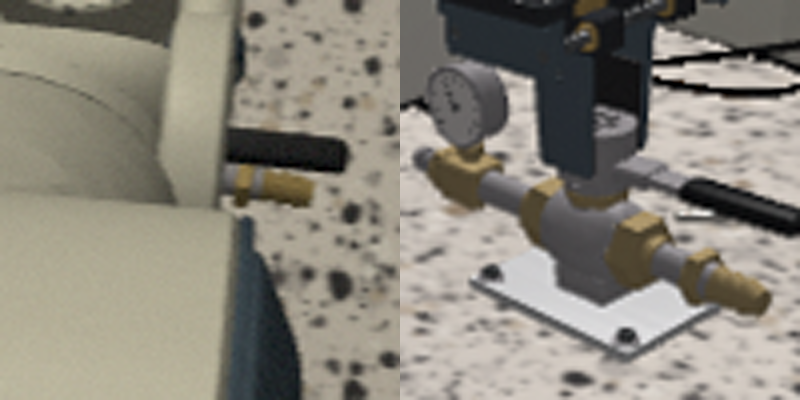

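The hub is down on the shoulder and the lever lies nearly over the hose tail, at about 94° by the image, with its grip end at (345,155) in the left crop. I'll creep on until the stop is felt.

```bash
python3 - <<'E'
from fit import *
a,z,dx,dy=json.load(open("st.json"))
r=ctrl.current_eef_rot(); print("yaw-VY",np.degrees(np.arctan2(r[1,0],r[0,0]))-VY)
while a<101:
    a+=.8
    pos,r=tcp(a,z,dx,dy); ctrl.move_l(pos,ori=r,vel=.02)
    f=F(8)-FREE; r=ctrl.current_eef_rot(); print("a%.1f act %.1f F(%.1f %.1f) Tz %.2f t%.1f"%(a,np.degrees(np.arctan2(r[1,0],r[0,0]))-VY,f[0],f[1],f[5],ctrl.current_t()))
    if abs(f[5])>.45: break
json.dump([a,z,dx,dy],open("st.json","w")); print(ctrl.current_grip_width()*91)
E
```

```text
yaw-VY 95.80490274637769
a96.6 act 96.6 F(-1.3 0.1) Tz -0.38 t41.8
a97.4 act 97.4 F(-1.3 -0.1) Tz -0.56 t42.2
39.79875284549736
```

The open stop was felt at about 96.5° in my frame, which includes the 3° play. I back off to mid-play, release and withdraw.

```bash
python3 - <<'E'
from fit import *
a,z,dx,dy=json.load(open("st.json"))
ctrl.sleep(.3); pos,r=tcp(94.5,-.0001,dx,dy); ctrl.move_l(pos,ori=r,vel=.02); ctrl.sleep(.3); print(F()-FREE)
ctrl.command_gripper(1.); P=ctrl.current_tool_pos()
ctrl.move_l(P+[0,0,.09],vel=.08); q=P+[-.12,.0,.13]; ctrl.goto(q,r)
t=ctrl.read_camera("top"); s=ctrl.read_camera("scene"); print(ctrl.current_t(),ctrl.current_contact_force())
p,T=cam("top"); hsv=t.max(2)
m=(t.max(2)<60).astype(np.uint8); m[:125]=0;m[:,:250]=0;m[165:]=0;m[:,315:]=0
n,l,st,c=cv2.connectedComponentsWithStats(m); i=1+st[1:,4].argmax(); print(st[i],c[i])
W=np.array([onz(p,T,u[::-1],.099)[:2] for u in np.argwhere(l==i)]); g=W.mean(0)-S; print("grip",W.mean(0),np.hypot(*g),np.degrees(np.arctan2(g[1],g[0]))-180-VY+360)
cv2.imwrite("pics/c5.png",np.hstack([cv2.resize(t[95:195,210:310],(400,400),interpolation=cv2.INTER_CUBIC),cv2.resize(s[130:230,210:310],(400,400),interpolation=cv2.INTER_CUBIC)]))
E
```

```text
[ 1.8083 -0.7896  5.1934 -0.2019 -0.434  -0.0039]
46.0 [ 0.8053  0.3731 -0.1716]
[250 125  47  30 458] [272.5568 140.5546]
grip [0.6576 0.019 ] 0.0833466889535388 93.22742198785426
```

View pics/c5.png

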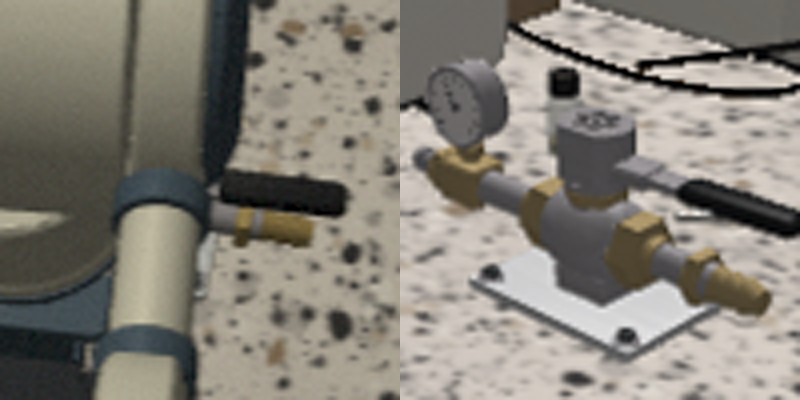

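c5: the lever is home on the shoulder (hub at about (597,150) in the right crop), lies over the hose tail, and the gripper is clear. I'm handing the job in.

```bash
python3 -c "
from bench import ctrl
print(ctrl.sign_off(),ctrl.current_t())"
```

```text
the job is handed in; nothing more can be done
the job is handed in; nothing more can be done
```

The splined lever is fully home on the stem, swung to the open stop over the hose tail and released, and the job was handed in about 46 s into the 72 s limit; the hand-in gave no verdict, and while I felt for the splines the stem was dragged from about 10° to 46° open at roughly 10 N before the lever dropped home.

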